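# Pack the box, fit the double lid, lift off the outer lid

## Robot

A 6-joint arm with a two-finger parallel gripper is mounted at the origin on a cart in front of the work surface, level with it; the furniture and walls round the work are solid. World frame = base frame: x ahead of the robot, y to its left, z up, the work surface at z = 0. Lengths are in m, angles in rad, forces in N, time in s.
With the tool pointing down it reaches from about 0.275 to 0.75 m from the base axis. Payload 10.2 kg.
Tool frame: the origin (TCP) lies between the finger pads; the fingertips stand 17 mm ahead of it and the grasp point (between the pads) lies 2 mm behind it; z points along the fingers, y is the line along which they close (so a half turn about z gives the same grasp; the last joint's range is limited). The gripper opens to 85 mm and grips with 20 to 120 N. Pads are 22 mm wide; open, the fingers measure 114 mm over their backs; the gripper's body (76 mm by 85 mm) begins 54 mm behind the grasp point. The pads swing forward as they close: fully open they stand 13 mm farther back than shut.
Start: joints at [0.928, 0.313, 1.498, -0, 1.331, -0.223], TCP at [0.214, 0.479, 0.22] pointing down, gripper open.
Joint ranges: [-2.94, 2.94], [-0.97, 2.17], [0.19, 2.56], [-1.23, 4.37], [0.02, 3.11], [-2.88, 2.88]. Speed limits (rad/s): [2.39, 2.39, 3.01, 3.14, 3.14, 3.14].

## Interface

Orientations are given as a unit quaternion [x, y, z, w].
In Python, from plant import arm, viewer, ticket gives the robot as it stands. The module is installed in compiled form; this text tells all that it offers.
- The arm moves only by the tool send_rows, never from a script. Its argument "targets" is text: rows parted by semicolons, each of 7 numbers parted by spaces: the shift along the world's x, y, z scaled (see below), then the turn, a rotation vector about the world's x, y, z scaled (see below), then the opening, from -1 (shut) to 1 (fully open). In form: x y z wx wy wz jaw; .... A call has exactly 10 rows; each row is the pose to reach, as a shift and turn from the pose commanded when the call began, turning the shorter way round; what a row does not reach only later rows make up. The controller multiplies each number of a shift by 0.25 m and each number of a turn by 360 degrees. A row lasts 1/10 s, in which the tool goes at most 50 mm and 8.59 degrees, less where a joint would pass 70% of its speed; a pose out of reach is approached as far as the arm can. A call with a number of a shift or a turn outside -1 to 1 is refused whole. A call with a gripper value outside its range is refused whole. The fingers move at their own pace and stop on an object; the grip force is fixed at half the most. Time passes only in rows, so rows that repeat a pose let the fingers close, or fill a call up. It gives the time, the measured TCP pose, the force, the opening and the grip force at its end, in the units of the state.
- arm.observe(): the state, without advancing time (a new reading comes with each control period).
- viewer.capture(name): name is "scene" or "top" or "wrist"; returns a dict with "img" (384x512x3 uint8, red, green, blue), "fovy" (degrees; the focal length in pixels is half the picture's height over the tangent of half this angle, whatever the lens; pixels are square), "cx", "cy" (the principal point, pixels), "dist_coeffs" ([k1, k2, p1, p2, k3] as OpenCV has them; the pictures are not rectified), "T" (4x4, takes a point from camera to world coordinates). Camera axes: x right, y up, looking along -z (the intrinsics and any distortion apply to the point x, -y, -z); pixel columns grow to the right and rows downward; lengths in m; the calibration is good to about 2 mm. A picture is of the moment at which its call begins. There is no depth.
- ticket.finish_job(): hands the job in; it is judged then, once.
The state is a dict: "time_s": time; "joint_pos": joint angles; "joint_velocities": joint speeds; "effort": joint torques, N m; "eef_pos": TCP position; "orientation": TCP orientation; "contact_force": force on the tool from outside, world axes, zero at the start; "moment": the same for the moment, N m; "grip_width": finger opening in m; "gripper_force": force on a finger pad.
Only numpy, scipy, OpenCV 4.12 (cv2) and the standard library are available. Lean on these libraries where they do the work, as an engineer would, in place of code of your own. Each camera call takes 0.05 s, during which the arm holds its last target. There are 200 camera calls.

## Task

Pack the cardboard carton flat on the floor of the open plywood box, in the gap between the two wood offcuts. Then pick up the nested pair of lids together by the square knob, lower the pair onto the box until the inner lid is fully seated, and let go. Finally grip the outer lid alone by its square collar, lift it straight up and finish still holding it level, about 10 cm above where it sat over the box, with the inner lid left fully seated on the box; leave the wax tin and the block plane alone.

Things in the scene. Friction and masses are not known exactly. Their poses are not given: they have to be found in the camera images.
- parts_box: Open plywood box fixed to the bench: 138 (its x) x 124 (its y) x 68 mm high outside, walls and floor 6 mm, so 126 x 112 mm and 62 mm deep inside. Origin: centre of the underside, on the bench; z up.
- hinge_carton: Cardboard carton 110 (x) x 60 (y) x 50 (z) mm, about 0.3 kg, lying flat on the long oak board (top 22 mm above the bench) in front of the box and lids. Origin: centre of the underside; z up. Grip it across its 60 mm side by the upper half. It goes into the box with its length along the box's x, in the free strip of floor about 66 mm wide between the two offcuts.
- inner_lid: Loose inner lid, about 0.25 kg, starts on the bench under the outer lid. Origin: centre of its underside, z up. z 0-8 mm: four domed feet of radius 8 mm, 120 (x) x 106 (y) mm over them, that drop into the box mouth with 3 mm play each side; z 8-16: plate 138 x 124 mm, rests on the rim. Seated: origin 60 mm above the box's, axes along the box's (a half turn is as good).
- outer_lid: Loose outer lid, about 0.2 kg, nested over the inner lid, its origin then 4 mm above the inner lid's. Origin: centre of the skirt's lower edge, z up. z 0-12 mm: skirt 152 (x) x 138 (y) mm outside, walls 4 mm, 3 mm play round the inner plate; z 12-18: plate resting on the inner lid, with a 30 x 30 mm hole; z 18-48: the collar round the hole.
- wax_tin: Bystander: round wax tin, 95 mm across, 40 mm high, on the near right end of the long board, origin at the centre of its underside.
- block_plane: Bystander: metal block plane 165 x 52 x 40 mm on the bench at the far left, origin at the centre of its underside.
- knob_top (a point): Centre of the top of the inner lid's upright square knob: 18 x 18 mm, sides along the lid's x and y, 76 mm above the inner lid's origin. It passes up through the outer lid's collar with 6 mm play and stands 24 mm above it. Lifting the knob carries both lids.
- collar_top (a point): Centre of the upper edge of the outer lid's square collar: 44 x 44 mm outside, 30 x 30 mm inside, 30 mm high, sides along the lid's x and y, edge 48 mm above the outer lid's origin. With the fingers outside it and the knob standing between them, lifting it takes the outer lid alone.
- offcut_left: Wood offcut 120 (x) x 22 (y) x 22 (z) mm lying in the box along its +y wall, length along the box's x. Origin: centre of the underside, on the box floor. Loose; stays in the box.
- offcut_right: Wood offcut 120 (x) x 22 (y) x 22 (z) mm lying in the box along its -y wall, length along the box's x. Origin: centre of the underside, on the box floor. Loose; stays in the box.

How it is judged:
On the way, in this order (a step that is already met when the one before it is completed fails the run):
1. the carton lies flat on the box floor between the offcuts, let go (z of hinge_carton in the frame of parts_box below 0.01 m and horizontal distance between hinge_carton and parts_box below 0.04 m and angle between hinge_carton's own z axis and vertical below 0.08 rad and contact force between the fingers and hinge_carton below 0.3 N), for 0.2 s.
2. the nested lids sit on the box, inner lid fully seated, let go (z of inner_lid in the frame of parts_box below 0.063 m and horizontal distance between inner_lid and parts_box below 0.008 m and angle between inner_lid's own z axis and vertical below 0.04 rad and z of outer_lid in the frame of inner_lid below 0.008 m and contact force between the fingers and inner_lid below 0.3 N), for 0.2 s.
At the end, for the whole second after the job is handed in: Outer lid held at rest and level (0.2 rad), 70 to 160 mm above its nested height, within 50 mm of the box centre, clear of the inner lid; inner lid seated (height within 4 mm, 8 mm sideways, tilt 0.04 rad) and untouched; carton flat on the box floor (4 mm); offcuts still on the floor (z of outer_lid in the frame of parts_box between 0.134 and 0.224 m and horizontal distance between outer_lid and parts_box below 0.05 m and angle between outer_lid's own z axis and vertical below 0.2 rad and linear speed of outer_lid below 0.03 m/s and contact force between the fingers and outer_lid above 2 N and contact force between outer_lid and inner_lid below 0.1 N and contact force between the fingers and inner_lid below 0.3 N and z of inner_lid in the frame of parts_box between 0.056 and 0.063 m and horizontal distance between inner_lid and parts_box below 0.008 m and angle between inner_lid's own z axis and vertical below 0.04 rad and linear speed of inner_lid below 0.02 m/s and z of each of hinge_carton, offcut_left, offcut_right in the frame of parts_box below 0.01 m and horizontal distance between hinge_carton and parts_box below 0.04 m and angle between hinge_carton's own z axis and vertical below 0.08 rad and horizontal distance between offcut_left and parts_box below 0.06 m and horizontal distance between offcut_right and parts_box below 0.07 m); the arm keeps its last pose, push and grip.
It fails at once if the outer lid is taken off while the inner lid is not seated on the box, or the inner lid is lifted off once the outer lid is off it (z of outer_lid in the frame of inner_lid above 0.02 m and (z of inner_lid in the frame of parts_box above 0.066 m or z of inner_lid in the frame of parts_box below 0.05 m or horizontal distance between inner_lid and parts_box above 0.012 m)).
It fails at once if the wax tin or the block plane is moved more than 30 mm (distance of any of wax_tin, block_plane from where it was at the start of the episode above 0.03 m).
It also fails if it takes over 64 s, if anything falls off the work surface, if the arm or the gripper's body presses on something with over 40 N, if the wrist force passes 120 N, or if a joint passes its speed limit or range.

## Working session

There is one attempt and no reset: what is moved stays moved. The work goes in short steps, Python scripts to look and compute and a tool call to move; the robot and the scene stay as the last step left them, time stands still between calls to the robot, and variables do not carry over. Pictures are saved under pics/ and viewed, at most 10 in all, crops included, and the job is handed in when it is done.

Besides the shell and the picture viewer there is one more tool, called in YAML: its name, and indented under it one key for each argument. send_rows: Moves the arm, as the interface text tells. Its arguments: {"type":"object","properties":{"targets":{"type":"string"}},"required":["targets"]}

```bash
mkdir -p pics
cat > h.py <<'E'
import numpy as np, cv2, pickle
from plant import arm, viewer, ticket
def cap(name, tag):
    c=viewer.capture(name); pickle.dump(c,open(f'pics/{tag}.pkl','wb'))
    cv2.imwrite(f'pics/{tag}.png',c['img'][:,:,::-1]); return c
def load(tag): return pickle.load(open(f'pics/{tag}.pkl','rb'))
def K(c):
    f=c['img'].shape[0]/2/np.tan(np.radians(c['fovy'])/2)
    return np.array([[f,0,c['cx']],[0,f,c['cy']],[0,0,1.]])
def ray(c,uv):
    p=cv2.undistortPoints(np.array([[uv]],float),K(c),np.array(c['dist_coeffs'],float))[0,0]
    T=np.array(c['T']); d=T[:3,:3]@np.array([p[0],-p[1],-1]); return T[:3,3],d/np.linalg.norm(d)
def atz(c,uv,z):
    o,d=ray(c,uv); return o+d*(z-o[2])/d[2]
def tri(*obs):
    A=np.zeros((3,3));b=np.zeros(3);R=[]
    for c,uv in obs:
        o,d=ray(c,uv);P=np.eye(3)-np.outer(d,d);A+=P;b+=P@o;R.append((o,P))
    x=np.linalg.solve(A,b); return x,[round(1e3*np.linalg.norm(P@(x-o)),1) for o,P in R]
def proj(c,X):
    T=np.array(c['T']);q=(np.atleast_2d(X)-T[:3,3])@T[:3,:3]; q=q*[1,-1,-1]
    return cv2.projectPoints(q,np.zeros(3),np.zeros(3),K(c),np.array(c['dist_coeffs'],float))[0][:,0]
def big(tag,x0,y0,x1,y1,s): 
    im=cv2.imread(f'pics/{tag}.png')[y0:y1,x0:x1]; cv2.imwrite(f'pics/{tag}_z.png',cv2.resize(im,None,fx=s,fy=s,interpolation=cv2.INTER_CUBIC))
E
python3 - <<'E'
from h import *
a=cap('scene','s0');b=cap('top','t0');w=cap('wrist','w0')
for c in (a,b,w): print(np.round(c['T'],3).tolist(),c['fovy'])
cv2.imwrite('pics/m0.png',cv2.resize(np.vstack([np.hstack([a['img'],w['img']])])[:,:,::-1],(800,300)))
cv2.imwrite('pics/t0b.png',cv2.resize(b['img'][:,:,::-1],(800,600),interpolation=cv2.INTER_CUBIC))
cv2.imwrite('pics/s0b.png',cv2.resize(a['img'][:,:,::-1],(800,600),interpolation=cv2.INTER_CUBIC))
print(arm.observe())
E
```

```text
[[-0.83, 0.244, -0.502, -0.032], [-0.558, -0.323, 0.764, 1.1], [0.024, 0.914, 0.405, 0.472], [0.0, 0.0, 0.0, 1.0]] 51.336418175668584
[[-0.015, 0.997, -0.072, 0.393], [-1.0, -0.013, 0.021, 0.334], [0.02, 0.072, 0.997, 1.228], [0.0, 0.0, 0.0, 1.0]] 46.23845712119939
[[0.407, -0.88, -0.244, 0.151], [0.913, 0.392, 0.109, 0.506], [-0.001, -0.267, 0.964, 0.375], [0.0, 0.0, 0.0, 1.0]] 62.81011852030863
{'time_s': 0.15, 'joint_pos': array([ 9.27629504e-01,  3.13330086e-01,  1.49825236e+00, -4.05585536e-06,
        1.33101905e+00, -2.23422396e-01]), 'joint_velocities': array([-2.27220030e-04, -2.17958551e-03, -2.26201754e-03, -8.31922952e-04,
       -2.50501266e-05,  1.36633403e-03]), 'effort': array([ 2.51946869e-03, -4.12372720e+01, -2.59795654e+01, -1.26531704e-04,
        3.24129200e-03, -4.78243877e-06]), 'eef_pos': array([0.21384771, 0.47924697, 0.21996598]), 'orientation': array([ 2.08334420e-01,  9.78057521e-01, -4.58634001e-04, -2.10000583e-04]), 'contact_force': array([-0.28388843,  0.262347  ,  0.36476206]), 'moment': array([-0.00151296,  0.03260624,  0.01461216]), 'gripper_force': 0.0, 'grip_width': 0.08525281807233558}
```

View pics/t0b.png

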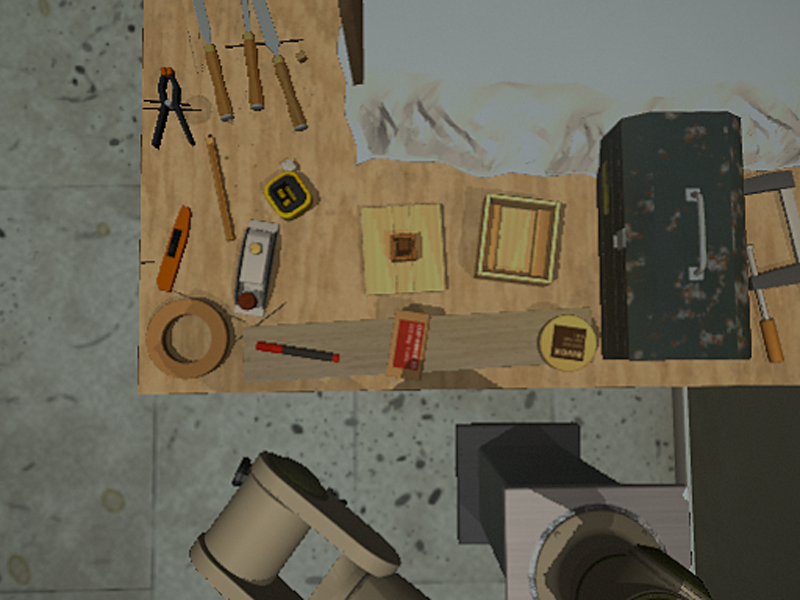

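View pics/s0b.png

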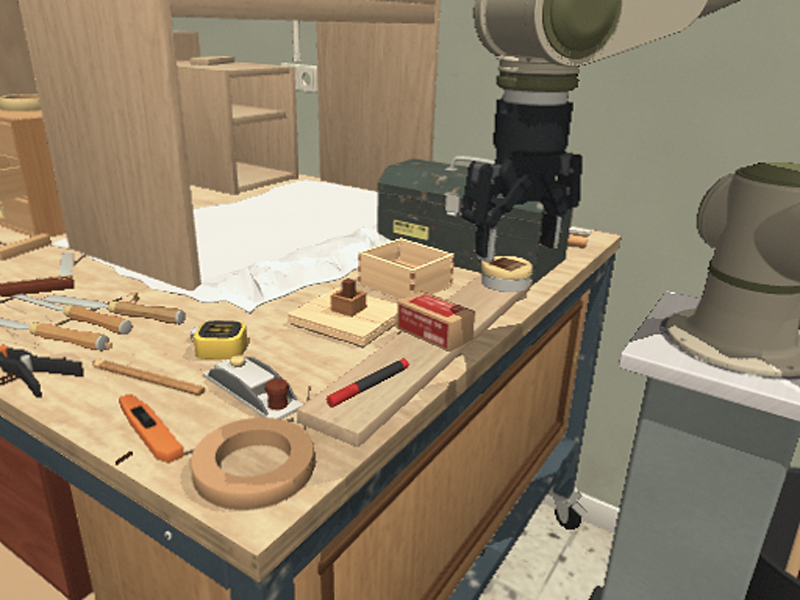

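The top view (800x600) shows the lids at about (404,249) with the collar and knob at (404,247). The box is at (519,238) with offcuts along its left and right walls, the carton at (409,345), the tin at (568,342) and the plane at (257,267). I'll convert these to world positions.

Run:
```python
from h import *
t=load('t0');s=load('s0');k=1/1.5625
for n,pts,z in [('box',[(485,193),(563,200),(552,284),(476,275)],.068),('lid',[(361,206),(443,204),(447,292),(367,295)],.022),('carton',[(398,308),(431,312),(424,380),(389,377)],.072),('collar',[(391,233),(419,233),(419,261),(391,261)],.052),('tin',[(568,342)],.062),('plane',[(257,267)],.04)]:
    P=np.array([atz(t,(u*k,v*k),z) for u,v in pts]); print(n,P.mean(0).round(3),P[:,:2].round(3).tolist())
w=load('w0'); print('w cam rel',np.round(np.array(w['T'])[:3,3]-arm.observe()['eef_pos'],3))
```

```text
box [0.572 0.135 0.068] [[0.649, 0.19], [0.635, 0.06], [0.494, 0.082], [0.511, 0.208]]
lid [0.562 0.326 0.022] [[0.638, 0.401], [0.64, 0.258], [0.487, 0.254], [0.483, 0.392]]
carton [0.398 0.319 0.072] [[0.457, 0.339], [0.45, 0.284], [0.339, 0.298], [0.345, 0.355]]
collar [0.561 0.326 0.052] [[0.585, 0.349], [0.585, 0.302], [0.537, 0.302], [0.538, 0.35]]
tin [0.398 0.057 0.062] [[0.398, 0.057]]
plane [0.532 0.576 0.04 ] [[0.532, 0.576]]
w cam rel [-0.063  0.027  0.155]
```

send_rows:
  targets: "0.15 -0.1 0 0 0 0.0456 1;0.3 -0.2 0 0 0 0.0456 1;0.45 -0.3 0 0 0 0.0456 1;0.6 -0.4 0 0 0 0.0456 1;0.75 -0.52 0 0 0 0.0456 1;0.904 -0.636 0 0 0 0.0456 1;0.904 -0.636 0 0 0 0.0456 1;0.904 -0.636 0 0 0 0.0456 1;0.904 -0.636 0 0 0 0.0456 1;0.904 -0.636 0 0 0 0.0456 1"

```text
time_s: 1.15
eef_pos: [0.4391, 0.3213, 0.2205]
orientation: [0.066, 0.998, 0.0, -0.0]
contact_force: [0.8, 0.0, -0.1]
grip_width: 0.0855
gripper_force: 0.0
```

Run:
```python
from h import *
cap('wrist','wA');o=arm.observe();print(o['eef_pos'],o['orientation'],o['time_s'],o['joint_pos'])
```

```text
[0.43913482 0.32125077 0.22053164] [6.57085517e-02 9.97838856e-01 5.54038670e-05 1.54891395e-05] 1.2 [ 4.16137968e-01  3.54911409e-01  1.43933604e+00  8.59705326e-05
  1.34726640e+00 -1.02316556e+00]
```

send_rows:
  targets: "0 -0.15 0 0 0 0 1;0 -0.3 0 0 0 0 1;0 -0.45 0 0 0 0 1;0 -0.6 0 0 0 0 1;0 -0.7 0 0 0 0 1;0 -0.72 0 0 0 0 1;0 -0.72 0 0 0 0 1;0 -0.72 0 0 0 0 1;0 -0.72 0 0 0 0 1;0 -0.72 0 0 0 0 1"

```text
time_s: 2.2
eef_pos: [0.4399, 0.1412, 0.2203]
orientation: [0.066, 0.998, 0.0, -0.0]
contact_force: [-0.1, 0.3, 1.5]
grip_width: 0.085
gripper_force: 0.0
```

Run:
```python
from h import *
cap('wrist','wB');o=arm.observe();print(o['eef_pos'],o['orientation'],o['time_s'],o['joint_pos'])
for t in('wA','wB'): cv2.imwrite(f'pics/{t}b.png',cv2.resize(cv2.imread(f'pics/{t}.png'),(800,600),interpolation=cv2.INTER_CUBIC))
```

```text
[0.43990052 0.14104928 0.22031433] [ 6.60450712e-02  9.97816637e-01  2.44083697e-05 -8.29223847e-05] 2.25 [ 5.57502772e-02  1.73534084e-01  1.67661900e+00  7.13758694e-05
  1.29159825e+00 -1.38287936e+00]
```

View pics/wAb.png

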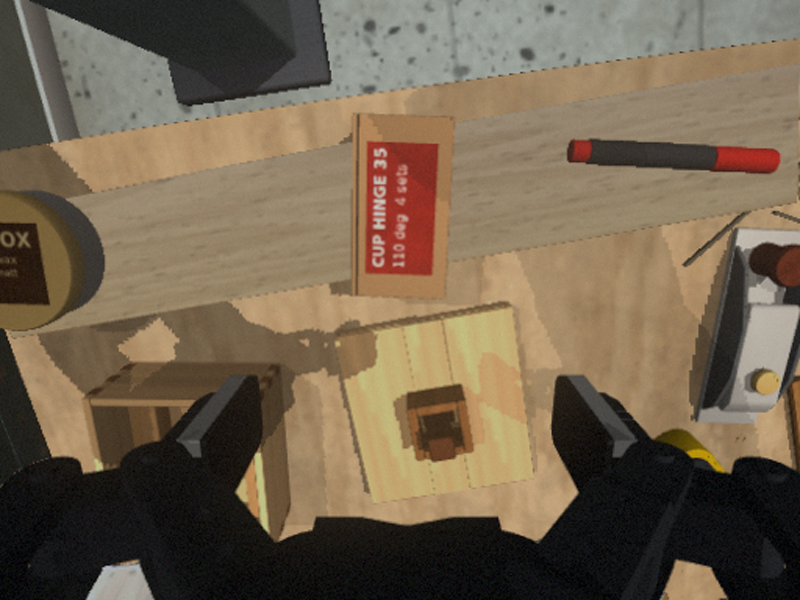

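View pics/wBb.png

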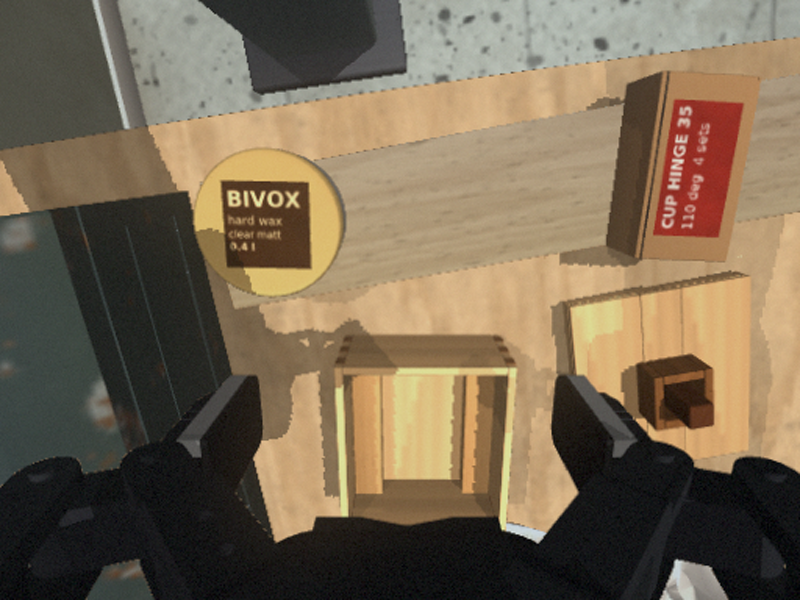

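View A (800x600) shows the carton top at about (360,115), (454,117), (446,298) and (355,295), and the lid plate at (338,340), (512,305), (533,480) and (372,502). View B shows the near rim of the box from (335,368) to (517,368), with both offcuts inside and the gap clear. I'll enlarge crops to read the corners more closely.

Run:
```python
import cv2,numpy as np
A=cv2.imread('pics/wA.png');B=cv2.imread('pics/wB.png')
def cr(im,x,y,w,h,s):
    r=cv2.resize(im[y:y+h,x:x+w],None,fx=s,fy=s,interpolation=cv2.INTER_CUBIC)
    for i in range(0,w,20): cv2.putText(r,str(x+i),(i*s,8),0,.3,(255,0,255),1); cv2.line(r,(i*s,10),(i*s,14),(255,0,255),1)
    for i in range(20,h,20): cv2.putText(r,str(y+i),(3,i*s+3),0,.3,(255,0,255),1); cv2.line(r,(0,i*s),(3,i*s),(255,0,255),1)
    return r
cv2.imwrite('pics/c1.png',np.hstack([cr(B,208,205,132,145,3),cr(B,354,170,132,145,3)]))
cv2.imwrite('pics/c2.png',np.hstack([cr(A,212,180,140,150,3),cr(B,385,40,110,150,3)[:, :330]]))
```

```text
(no output)
```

View pics/c1.png

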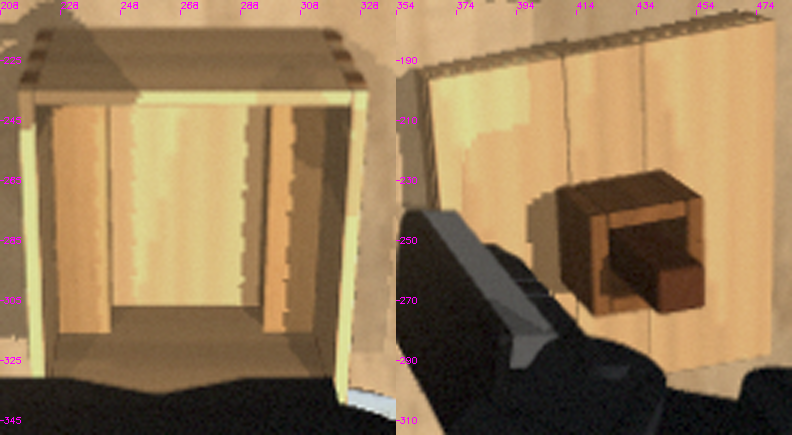

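View pics/c2.png

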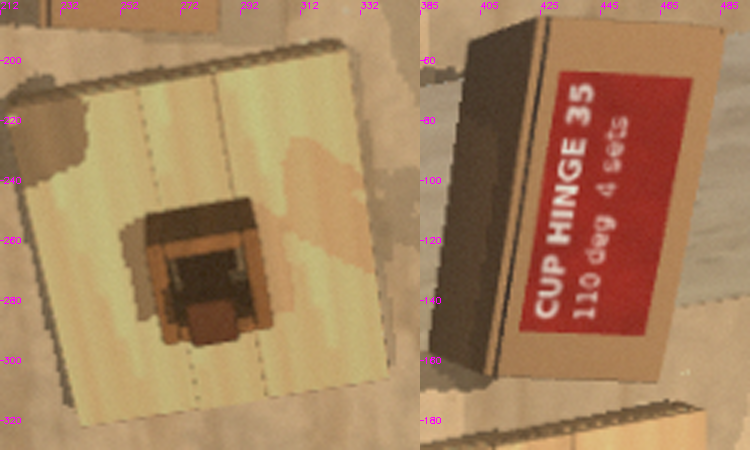

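```bash
cat > fit.py <<'E'
from h import *
from scipy.optimize import least_squares
A,B=load('wA'),load('wB')
def fit(name,obs,p0,freez=False):
    obs=[(c,np.array(m)/1e3,np.array(uv)) for c,m,uv in obs]
    def w(p,m):
        c,s=np.cos(p[2]),np.sin(p[2]); return np.array([p[0]+c*m[0]-s*m[1],p[1]+s*m[0]+c*m[1],m[2]+(p[3] if len(p)>3 else 0)])
    f=lambda p:np.concatenate([proj(c,w(p,m))[0]-uv for c,m,uv in obs])
    for q in (p0,p0+[0.]):
        r=least_squares(f,q); print(name,r.x.round(4),'res',f(r.x).round(1).reshape(-1,2).tolist() if len(q)==3 else '')
def rect(c,hx,hy,z,nl=None,nr=None,fr=None,fl=None):
    return [(c,m,uv) for m,uv in (((-hx,-hy,z),nl),((-hx,hy,z),nr),((hx,hy,z),fr),((hx,-hy,z),fl)) if uv]
if __name__=='__main__':
    fit('box',rect(B,69,62,68,(214.7,235.7),(330.7,235.7))+rect(B,63,56,68,(220,239.7),(325.3,239.7)),[.57,.135,-.15])
    for n,v in (('l',(219,331)),('r',(324.3,338.3))): print(n,atz(B,v,.068))
    fit('plate',rect(B,76,69,22,(365.3,195.7),(480.7,176.7),(478.7,288.3))+rect(A,76,69,22,(214.7,216),(327,196.7),(341.3,306),(238.7,322)),[.56,.326,0])
    fit('collar',rect(B,22,22,52,(420,241.7),(456,235.7),None,(420,275))+rect(A,22,22,52,(266,261),(297.7,256.7),(302.7,289),(267,294.3)),[.56,.326,0])
    fit('knob',rect(B,9,9,76,(442,258.3),(456.7,257.3),(456.3,272.7),(441.3,274))+rect(A,9,9,76,(274.7,281),(291,280.7),(291.3,294),(276.3,295.3)),[.56,.326,0])
    fit('carton',rect(B,55,30,72,(427.7,46),(486.7,50),(464,167.3),(408,165))+rect(A,55,30,72,(229.8,73),(290.6,74.9),(285.4,190.7),(228.5,188.8)),[.398,.319,-.13])
E
python3 fit.py
```

```text
box [ 0.5748  0.1365 -0.132 ] res [[-0.5, -0.6], [0.5, -0.6], [0.0, 0.6], [-0.0, 0.6]]
box [ 0.5756  0.1365 -0.1319 -0.0017] res 
l [0.61871928 0.0687936  0.068     ]
r [0.64543754 0.19017294 0.068     ]
plate [0.5647 0.3306 0.0445] res [[-0.6, 0.6], [-0.1, -0.1], [-0.3, -0.0], [-0.9, -0.1], [1.6, -0.2], [0.5, 0.0], [-0.3, -0.2]]
plate [ 5.648e-01  3.306e-01  4.450e-02 -1.000e-04] res 
collar [0.5647 0.3313 0.0126] res [[-0.5, -0.5], [2.0, 0.1], [-0.5, 0.4], [-4.4, 0.2], [2.2, -0.5], [1.2, 0.7], [-0.1, 0.1]]
collar [ 0.5665  0.332   0.0082 -0.0032] res 
knob [ 0.5645  0.3299 -0.0462] res [[-0.5, 1.1], [1.4, 0.7], [0.2, 0.2], [-1.1, 0.3], [-0.2, -0.4], [0.1, -1.4], [0.8, -0.2], [-0.7, -0.3]]
knob [ 0.5645  0.3299 -0.0462  0.    ] res 
carton [ 0.3991  0.3247 -0.1669] res [[-2.7, -0.4], [2.0, -0.5], [1.5, 0.3], [-1.2, 0.3], [-1.9, -0.2], [2.9, 0.4], [1.2, 0.4], [-1.7, 0.2]]
carton [ 0.3992  0.3251 -0.167  -0.0015] res
```

Run:
```python
from fit import *
fit('carton',rect(B,55,30,72,(425,46),(486.7,50),(464,167.3),(406.5,165))+rect(A,55,30,72,(226.5,73),(290.6,74.9),(285.4,190.7),(226.5,188.8)),[.398,.319,-.13])
fit('right only',rect(B,55,30,72,None,(486.7,50),(464,167.3))+rect(A,55,30,72,None,(290.6,74.9),(285.4,190.7)),[.398,.319,-.13])
```

```text
carton [ 0.3989  0.3236 -0.1625] res [[-1.5, -0.3], [0.6, -0.7], [0.6, 0.1], [-0.6, 0.4], [-0.1, -0.1], [1.4, 0.2], [0.3, 0.3], [-0.6, 0.3]]
carton [ 0.399   0.3237 -0.1625 -0.0004] res 
right only [ 0.399   0.3229 -0.1585] res [[-0.4, -0.7], [0.2, 0.2], [0.4, 0.2], [-0.2, 0.3]]
right only [ 3.990e-01  3.229e-01 -1.585e-01 -1.000e-04] res
```

The fits agree with the given sizes, with free-height errors of 2 mm or less except the collar (3 mm, on one misread corner):

| Object | x | y | yaw (rad) |
|---|---|---|---|
| Carton | 0.399 | 0.323 | -0.16 |
| Box | 0.575 | 0.1365 | -0.132 |
| Lids | 0.5645 | 0.3305 | 0.044 |

Next is moving over the carton and lowering.

send_rows:
  targets: "-0.04 0.18 0 0 0 -0.0045 1;-0.08 0.36 0 0 0 -0.0045 1;-0.12 0.54 0 0 0 -0.0045 1;-0.163 0.73 0 0 0 -0.0045 1;-0.163 0.73 -0.1 0 0 -0.0045 1;-0.163 0.73 -0.25 0 0 -0.0045 1;-0.163 0.73 -0.4 0 0 -0.0045 1;-0.163 0.73 -0.55 0 0 -0.0045 1;-0.163 0.73 -0.624 0 0 -0.0045 1;-0.163 0.73 -0.624 0 0 -0.0045 1"

```text
time_s: 3.25
eef_pos: [0.3978, 0.3225, 0.0621]
orientation: [0.081, 0.997, -0.001, -0.002]
contact_force: [0.7, -0.2, 0.2]
grip_width: 0.0851
gripper_force: 0.0
```

send_rows:
  targets: "0 0 0 0 0 0 0;0 0 0 0 0 0 0;0 0 0 0 0 0 0;0 0 0 0 0 0 0;0 0 0 0 0 0 0;0 0 0 0 0 0 0;0 0 0 0 0 0 0;0 0 0 0 0 0 0;0 0 0 0 0 0 0;0 0 0 0 0 0 0"

```text
time_s: 4.25
eef_pos: [0.3992, 0.3229, 0.0644]
orientation: [0.081, 0.997, -0.0, -0.0]
contact_force: [-0.4, 0.0, -0.7]
grip_width: 0.0428
gripper_force: 0.0
```

The grip width reads 43 mm, where the carton should have stopped the fingers at 60 mm. I'll look.

Run:
```python
from h import *
a=cap('scene','s1');w=cap('wrist','w1');print(arm.observe()['gripper_force'],arm.observe()['grip_width'])
cv2.imwrite('pics/m1.png',np.hstack([cv2.resize(a['img'][80:280,180:400],(400,364)),cv2.resize(w['img'],(400,300)) if 0 else np.vstack([cv2.resize(w['img'],(400,300)),np.zeros((64,400,3),np.uint8)])])[:,:,::-1])
```

```text
0.0 0.042459533568034946
```

View pics/m1.png

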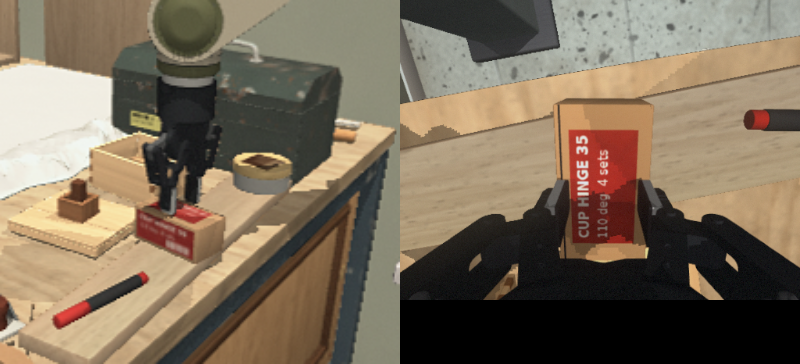

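The pads stand over the carton top instead of beside it: the left pad tip is at about (555–568,178) in the right half of the picture, inside the carton edge. I'll check the tip geometry by projecting tool points into the wrist image.

Run:
```python
from h import *
from scipy.spatial.transform import Rotation as R
w=load('w1');o=arm.observe();T=R.from_quat(o['orientation']).as_matrix();p=o['eef_pos'];print(p,np.array(w['T'])[:3,3]-p)
for z in(0.017,0,-.013,-.03):
    for y in(-.0215,.0215): print(z,y,proj(w,p+T@np.array([.0,y,z]))[0].round(), proj(w,p+T@np.array([.011,y,z]))[0].round())
w=load('w1')
print('carton top corners',proj(w,[[.399+np.cos(-.16)*a-np.sin(-.16)*b,.323+np.sin(-.16)*a+np.cos(-.16)*b,.072] for a,b in((-.055,-.03),(-.055,.03))]).round())
im=w['img'][200:345,170:350];cv2.imwrite('pics/z1.png',cv2.resize(im[:,:,::-1],None,fx=4,fy=4,interpolation=cv2.INTER_CUBIC))
```

```text
[0.39923063 0.32290086 0.06437232] [-0.06759528  0.01033144  0.15546883]
0.017 -0.0215 [224. 225.] [224. 207.]
0.017 0.0215 [298. 225.] [298. 207.]
0 -0.0215 [221. 236.] [220. 217.]
0 0.0215 [301. 236.] [302. 217.]
-0.013 -0.0215 [218. 247.] [217. 226.]
-0.013 0.0215 [305. 247.] [305. 226.]
-0.03 -0.0215 [213. 264.] [212. 241.]
-0.03 0.0215 [310. 264.] [311. 241.]
carton top corners [[197. 133.]
 [326. 133.]]
```

View pics/z1.png

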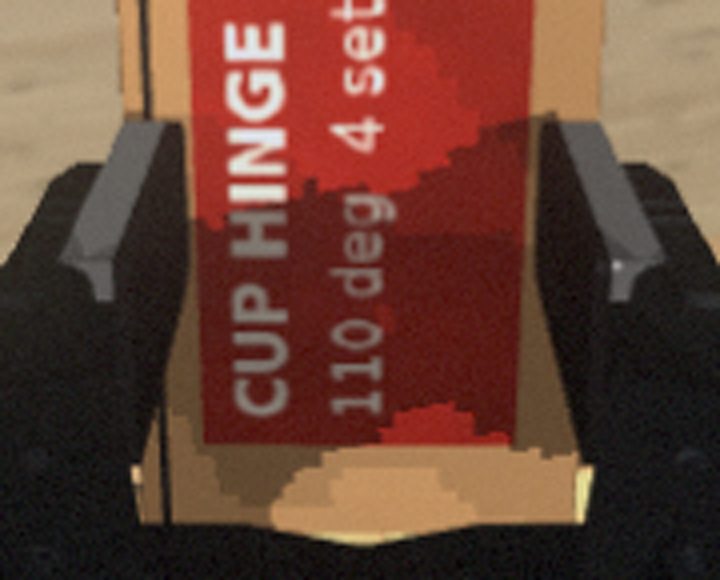

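The pad tips appear about 15 mm behind the reported TCP instead of ahead of it, so they are hovering over the carton. I'll open, go lower in small steps and watch the force.

send_rows:
  targets: "0 0 0 0 0 0 1;0 0 0 0 0 0 1;0 0 0 0 0 0 1;0 0 0 0 0 0 1;0 0 0 0 0 0 1;0 0 0 0 0 0 1;0 0 -0.02 0 0 0 1;0 0 -0.04 0 0 0 1;0 0 -0.06 0 0 0 1;0 0 -0.06 0 0 0 1"

```text
time_s: 5.35
eef_pos: [0.3988, 0.3227, 0.0485]
orientation: [0.081, 0.997, -0.0, -0.001]
contact_force: [0.3, 0.0, -0.2]
grip_width: 0.0853
gripper_force: 0.0
```

send_rows:
  targets: "0 0 -0.01 0 0 0 1;0 0 -0.02 0 0 0 1;0 0 -0.03 0 0 0 1;0 0 -0.04 0 0 0 1;0 0 -0.04 0 0 0 0;0 0 -0.04 0 0 0 0;0 0 -0.04 0 0 0 0;0 0 -0.04 0 0 0 0;0 0 -0.04 0 0 0 0;0 0 -0.04 0 0 0 0"

```text
time_s: 6.35
eef_pos: [0.3994, 0.323, 0.0398]
orientation: [0.081, 0.997, 0.0, 0.0]
contact_force: [-0.8, -1.2, 6.4]
grip_width: 0.0587
gripper_force: 66.1
```

Run:
```python
from h import *
w=cap('wrist','w2');a=cap('scene','s2');o=arm.observe();print(o['gripper_force'],o['grip_width'],o['contact_force'],o['eef_pos'])
im=w['img'][110:345,150:370];sc=a['img'][110:250,200:340]
cv2.imwrite('pics/z2.png',np.hstack([cv2.resize(im,(400,427)),cv2.resize(sc,(400,427))])[:,:,::-1])
```

```text
66.08813881874084 0.058525662337641296 [-0.93694694 -0.92189086  6.28075846] [0.39939961 0.32294834 0.03974635]
```

send_rows:
  targets: "0 0 0.02 0 0 0 -0.2;0 0 0.05 0 0 0 -0.2;0 0 0.1 0 0 0 -0.2;0 0 0.17 0 0 0 -0.2;0 0 0.24 0 0 0 -0.2;0 0 0.32 0 0 0 -0.2;0 0 0.38 0 0 0 -0.2;0 0 0.4 0 0 0 -0.2;0 0 0.4 0 0 0 -0.2;0 0 0.4 0 0 0 -0.2"

```text
time_s: 7.45
eef_pos: [0.3989, 0.3227, 0.1388]
orientation: [0.081, 0.997, -0.0, -0.001]
contact_force: [0.3, -0.6, -4.6]
grip_width: 0.0588
gripper_force: 65.4
```

Run:
```python
from h import *
w=cap('wrist','w3');a=cap('scene','s3');o=arm.observe();print(o['gripper_force'],o['grip_width'],o['contact_force'],o['eef_pos'],o['orientation'])
im=w['img'][60:345,130:390];sc=a['img'][80:240,200:360]
cv2.imwrite('pics/z3.png',np.hstack([cv2.resize(im,(400,438)),cv2.resize(sc,(400,438))])[:,:,::-1])
```

```text
65.437753200531 0.05858181318266797 [-0.38341297 -0.11968997 -3.32610641] [0.39886871 0.32269315 0.13862448] [ 8.07312151e-02  9.96735594e-01 -4.02747955e-04 -6.81507591e-04]
```

View pics/z3.png

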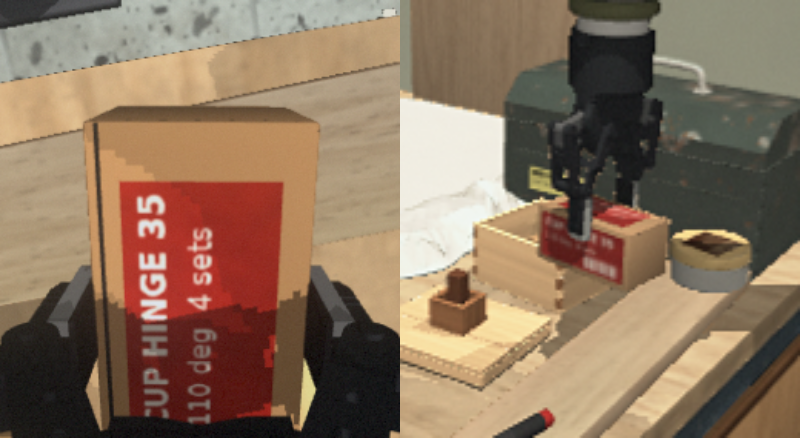

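The carton is held level across its width, upper part between the pads. Next I carry it over the box and turn it to the box yaw.

send_rows:
  targets: "0.05 -0.05 0 0 0 0.0045 -0.2;0.15 -0.16 0 0 0 0.0045 -0.2;0.26 -0.275 0 0 0 0.0045 -0.2;0.37 -0.39 0 0 0 0.0045 -0.2;0.48 -0.51 0 0 0 0.0045 -0.2;0.58 -0.615 0 0 0 0.0045 -0.2;0.66 -0.7 0 0 0 0.0045 -0.2;0.704 -0.746 0 0 0 0.0045 -0.2;0.704 -0.746 0 0 0 0.0045 -0.2;0.704 -0.746 0 0 0 0.0045 -0.2"

```text
time_s: 8.55
eef_pos: [0.5745, 0.1371, 0.1389]
orientation: [0.066, 0.998, 0.0, -0.001]
contact_force: [-0.5, 0.2, -3.9]
grip_width: 0.0588
gripper_force: 65.4
```

Run:
```python
from h import *
w=cap('wrist','w4');a=cap('scene','s4');o=arm.observe();print(o['gripper_force'],o['grip_width'],o['contact_force'],o['eef_pos'],o['orientation'])
```

```text
65.43806076049805 0.05870790530839446 [ 0.12130364 -0.23236395 -3.06627668] [0.57439979 0.13754695 0.13929908] [ 6.59217042e-02  9.97824719e-01  8.93976248e-05 -3.89791647e-04]
```

send_rows:
  targets: "0 -0.002 -0.05 0 0 0 -0.2;0 -0.002 -0.11 0 0 0 -0.2;0 -0.002 -0.17 0 0 0 -0.2;0 -0.002 -0.22 0 0 0 -0.2;0 -0.002 -0.26 0 0 0 -0.2;0 -0.002 -0.3 0 0 0 -0.2;0 -0.002 -0.33 0 0 0 -0.2;0 -0.002 -0.36 0 0 0 -0.2;0 -0.002 -0.38 0 0 0 -0.2;0 -0.002 -0.4 0 0 0 -0.2"

```text
time_s: 9.65
eef_pos: [0.5754, 0.1359, 0.0392]
orientation: [0.067, 0.998, 0.0, 0.0]
contact_force: [-0.6, -0.1, -3.8]
grip_width: 0.0588
gripper_force: 65.5
```

send_rows:
  targets: "0 0 -0.015 0 0 0 -0.2;0 0 -0.03 0 0 0 -0.2;0 0 -0.045 0 0 0 -0.2;0 0 -0.055 0 0 0 -0.2;0 0 -0.06 0 0 0 -0.2;0 0 -0.063 0 0 0 -0.2;0 0 -0.063 0 0 0 -0.2;0 0 -0.063 0 0 0 -0.2;0 0 -0.063 0 0 0 -0.2;0 0 -0.063 0 0 0 -0.2"

```text
time_s: 10.65
eef_pos: [0.5753, 0.1359, 0.0237]
orientation: [0.067, 0.998, 0.0, 0.0]
contact_force: [-0.8, -0.1, -3.6]
grip_width: 0.0589
gripper_force: 65.5
```

send_rows:
  targets: "0 0 -0.002 0 0 0 -0.2;0 0 -0.004 0 0 0 -0.2;0 0 -0.006 0 0 0 -0.2;0 0 -0.008 0 0 0 -0.2;0 0 -0.008 0 0 0 -0.2;0 0 -0.008 0 0 0 -0.2;0 0 -0.008 0 0 0 -0.2;0 0 -0.008 0 0 0 -0.2;0 0 -0.008 0 0 0 -0.2;0 0 -0.008 0 0 0 -0.2"

```text
time_s: 11.65
eef_pos: [0.5754, 0.1359, 0.0233]
orientation: [0.067, 0.998, -0.0, 0.0]
contact_force: [-7.6, -1.1, 12.3]
grip_width: 0.0588
gripper_force: 67.4
```

On the floor. I'll open the fingers part way so they clear the walls, then retreat upward.

send_rows:
  targets: "0 0 0.004 0 0 0 0.62;0 0 0.004 0 0 0 0.62;0 0 0.004 0 0 0 0.62;0 0 0.004 0 0 0 0.62;0 0 0.03 0 0 0 0.62;0 0 0.1 0 0 0 0.62;0 0 0.2 0 0 0 0.62;0 0 0.35 0 0 0 0.7;0 0 0.5 0 0 0 0.85;0 0 0.65 0 0 0 1"

```text
time_s: 12.65
eef_pos: [0.575, 0.1359, 0.1862]
orientation: [0.067, 0.998, 0.0, 0.0]
contact_force: [0.5, -0.2, -0.9]
grip_width: 0.0849
gripper_force: 0.0
```

Run:
```python
from h import *
w=cap('wrist','w5');a=cap('top','t5');b=cap('scene','s5');o=arm.observe();print(o['grip_width'],o['contact_force'],o['eef_pos'])
```

```text
0.085442725861225 [0.47807487 0.24582892 0.07519688] [0.57616178 0.13601449 0.18684273]
```

Carton placed: the force reads zero and the grip is clear. Next I move above the knob, turned to the lid yaw, with the jaws at about 20 mm, to calibrate the tips and check alignment in my last picture.

send_rows:
  targets: "0 0.15 0 0 0 0.01 1;-0.01 0.32 0 0 0 0.02 0.5;-0.03 0.5 0 0 0 0.0281 0;-0.044 0.65 -0.05 0 0 0.0281 -0.53;-0.044 0.777 -0.15 0 0 0.0281 -0.53;-0.044 0.777 -0.184 0 0 0.0281 -0.53;-0.044 0.777 -0.184 0 0 0.0281 -0.53;-0.044 0.777 -0.184 0 0 0.0281 -0.53;-0.044 0.777 -0.184 0 0 0.0281 -0.53;-0.044 0.777 -0.184 0 0 0.0281 -0.53"

```text
time_s: 13.8
eef_pos: [0.5648, 0.3295, 0.1391]
orientation: [-0.021, 1.0, 0.0, 0.001]
contact_force: [0.2, -0.8, 0.0]
grip_width: 0.0199
gripper_force: 0.0
```

Run:
```python
from h import *
from scipy.spatial.transform import Rotation as R
w=cap('wrist','w6');a=cap('scene','s6');o=arm.observe();p=o['eef_pos'];print(o['grip_width'],p,o['orientation'])
T=R.from_quat(o['orientation']).as_matrix();g=o['grip_width']/2
for z in(.017,0,-.01,-.02): print(z,proj(w,np.array([p+T@np.array([.011,y,z]) for y in(-g,g)])).round(1).tolist(),proj(a,np.array([p+T@np.array([0,y,z]) for y in(-g,g)])).round(1).tolist())
def cr(im,x,y,ww,h,s):
    r=cv2.resize(im[y:y+h,x:x+ww],None,fx=s,fy=s,interpolation=cv2.INTER_CUBIC)
    for i in range(0,ww,20): cv2.putText(r,str(x+i),(i*s,8),0,.3,(255,0,255),1)
    for i in range(20,h,20): cv2.putText(r,str(y+i),(3,i*s+3),0,.3,(255,0,255),1)
    return r
f=np.vstack([np.hstack([cr(w['img'],195,180,132,150,3),cr(a['img'],190,80,132,150,3)]),
 np.hstack([cr(load('w5')['img'],195,180,132,50,3)]*0+[cr(load('t5')['img'],290,110,132,75,2),cr(load('s5')['img'],200,140,132,75,2),cr(w['img'],100,180,132,75,2)])])
print(f.shape)
cv2.imwrite('pics/last.png',f[:,:,::-1])
```

```text
0.020015730430633764 [0.56456041 0.32973869 0.13876877] [-2.12682661e-02  9.99773703e-01  1.37689510e-04  4.30267933e-04]
0.017 [[243.9, 206.6], [278.5, 206.6]] [[225.5, 160.6], [221.0, 162.8]]
0 [[242.3, 216.8], [280.4, 216.8]] [[225.5, 154.4], [221.0, 156.5]]
-0.01 [[241.2, 223.8], [281.6, 223.8]] [[225.5, 150.7], [221.0, 152.7]]
-0.02 [[240.0, 231.7], [283.1, 231.7]] [[225.5, 147.0], [220.9, 149.0]]
(600, 792, 3)
```

View pics/last.png

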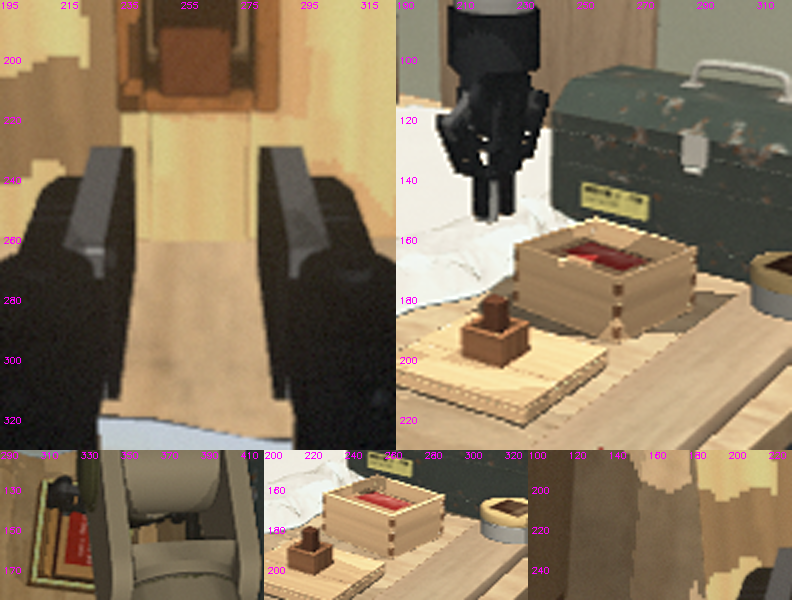

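The pad tips sit about 10 mm behind the TCP at 20 mm opening: tips at (240,229) and (281,229) in the wrist picture, (220,153) in the scene picture. The knob is centred and square to the pads, and the carton is down in the box. I'll go down to TCP z of about 0.048 and close.

send_rows:
  targets: "0 0 0 0 0 0 0.2;0 0 0 0 0 0 0.2;0 0 -0.05 0 0 0 0.2;0 0 -0.13 0 0 0 0.2;0 0 -0.2 0 0 0 0.2;0 0 -0.26 0 0 0 0.2;0 0 -0.31 0 0 0 0.2;0 0 -0.35 0 0 0 0.2;0 0 -0.364 0 0 0 0.2;0 0 -0.364 0 0 0 0.2"

```text
time_s: 14.9
eef_pos: [0.5642, 0.3302, 0.0469]
orientation: [-0.022, 1.0, -0.0, -0.0]
contact_force: [-0.7, -0.9, -0.1]
grip_width: 0.0514
gripper_force: 0.0
```

send_rows:
  targets: "0 0 0 0 0 0 -1;0 0 0 0 0 0 -1;0 0 0 0 0 0 -1;0 0 0 0 0 0 -1;0 0 0 0 0 0 -1;0 0 0 0 0 0 -1;0 0 0 0 0 0 -1;0 0 0 0 0 0 -1;0 0 0 0 0 0 -1;0 0 0 0 0 0 -1"

```text
time_s: 15.9
eef_pos: [0.5647, 0.3303, 0.0479]
orientation: [-0.022, 1.0, 0.0, 0.001]
contact_force: [0.5, 0.2, 5.8]
grip_width: 0.016
gripper_force: 60.0
```

send_rows:
  targets: "0 0 0.015 0 0 0 -1;0 0 0.04 0 0 0 -1;0 0 0.08 0 0 0 -1;0 0 0.14 0 0 0 -1;0 0 0.21 0 0 0 -1;0 0 0.29 0 0 0 -1;0 0 0.36 0 0 0 -1;0 0 0.42 0 0 0 -1;0 0 0.44 0 0 0 -1;0 0 0.44 0 0 0 -1"

```text
time_s: 16.9
eef_pos: [0.5645, 0.3303, 0.1582]
orientation: [-0.022, 1.0, 0.0, 0.001]
contact_force: [0.5, -1.1, -4.0]
grip_width: 0.0164
gripper_force: 58.9
```

Run:
```python
from h import *
w=cap('wrist','w7');a=cap('scene','s7');o=arm.observe();print(o['grip_width'],o['contact_force'],o['moment'],o['eef_pos'],o['orientation'])
```

```text
0.016468698451386397 [-0.83555118  0.28105855 -3.66411076] [-0.0146163   0.04360679 -0.04022216] [0.56388457 0.33003567 0.15652017] [-2.16386779e-02  9.99765669e-01 -2.03330658e-04 -5.77582367e-04]
```

send_rows:
  targets: "0 -0.05 0 0 0 -0.003 -1;0.01 -0.14 0 0 0 -0.006 -1;0.015 -0.25 0 0 0 -0.01 -1;0.02 -0.37 0 0 0 -0.015 -1;0.03 -0.49 0 0 0 -0.02 -1;0.036 -0.6 0 0 0 -0.0245 -1;0.042 -0.69 0 0 0 -0.0281 -1;0.042 -0.75 0 0 0 -0.0281 -1;0.042 -0.776 0 0 0 -0.0281 -1;0.042 -0.776 0 0 0 -0.0281 -1"

```text
time_s: 18.0
eef_pos: [0.5746, 0.1357, 0.157]
orientation: [0.067, 0.998, 0.0, -0.0]
contact_force: [0.2, 0.5, -4.7]
grip_width: 0.0164
gripper_force: 58.9
```

Run:
```python
from h import *
w=cap('wrist','w8');a=cap('scene','s8');cap('top','t8');o=arm.observe();print(o['grip_width'],o['contact_force'],o['moment'],o['eef_pos'],o['orientation'])
```

```text
0.016197060726480406 [ 0.25717699  0.04895351 -4.78149227] [-0.0117214  -0.02020858  0.03481707] [0.57459939 0.13703674 0.15708922] [ 6.60593969e-02  9.97815682e-01  1.34802090e-04 -4.13723776e-05]
```

send_rows:
  targets: "0 0 -0.03 0 0 0 -1;0 0 -0.06 0 0 0 -1;0 0 -0.09 0 0 0 -1;0 0 -0.12 0 0 0 -1;0 0 -0.14 0 0 0 -1;0 0 -0.155 0 0 0 -1;0 0 -0.165 0 0 0 -1;0 0 -0.172 0 0 0 -1;0 0 -0.18 0 0 0 -1;0 0 -0.18 0 0 0 -1"

```text
time_s: 19.15
eef_pos: [0.5747, 0.1362, 0.112]
orientation: [0.067, 0.998, 0.0, -0.0]
contact_force: [0.4, -0.4, -3.8]
grip_width: 0.0166
gripper_force: 58.9
```

Run:
```python
from h import *
o=arm.observe();print(o['grip_width'],o['contact_force'],o['moment'],o['eef_pos'])
```

```text
0.016636978293221607 [ 0.44233001 -0.42499546 -3.82397166] [-0.00966631 -0.0282903  -0.03421259] [0.57469046 0.13615812 0.11202708]
```

Feet are 4 mm into the mouth with no contact yet. I'll continue down to seating.

send_rows:
  targets: "0 0 -0.004 0 0 0 -1;0 0 -0.008 0 0 0 -1;0 0 -0.012 0 0 0 -1;0 0 -0.015 0 0 0 -1;0 0 -0.018 0 0 0 -1;0 0 -0.02 0 0 0 -1;0 0 -0.02 0 0 0 -1;0 0 -0.02 0 0 0 -1;0 0 -0.02 0 0 0 -1;0 0 -0.02 0 0 0 -1"

```text
time_s: 20.15
eef_pos: [0.5748, 0.1361, 0.1082]
orientation: [0.067, 0.998, -0.0, 0.0]
contact_force: [-5.1, -1.9, 5.0]
grip_width: 0.0162
gripper_force: 60.2
```

send_rows:
  targets: "0 0 0.004 0 0 0 -0.2;0 0 0.004 0 0 0 0.3;0 0 0.004 0 0 0 1;0 0 0.004 0 0 0 1;0 0 0.004 0 0 0 1;0 0 0.004 0 0 0 1;0 0 0.004 0 0 0 1;0 0 0.004 0 0 0 1;0 0 0.004 0 0 0 1;0 0 0.004 0 0 0 1"

```text
time_s: 21.15
eef_pos: [0.5748, 0.1362, 0.1082]
orientation: [0.067, 0.998, 0.0, 0.0]
contact_force: [-0.1, -0.7, 0.2]
grip_width: 0.0851
gripper_force: 0.0
```

Run:
```python
from h import *
cap('wrist','w9');cap('scene','s9');cap('top','t9');o=arm.observe();print(o['grip_width'],o['contact_force'],o['moment'],o['eef_pos'])
b=load('s9')
# Harris-like check of predicted lid corners in scene picture
def corner(c,X):
    u=proj(c,X)[0]; g=cv2.cvtColor(c['img'],cv2.COLOR_RGB2GRAY)
    r=cv2.cornerSubPix(g,u.astype(np.float32).reshape(1,1,2),(4,4),(-1,-1),(3,50,.01))[0,0]; return u.round(1),r.round(1)
P=lambda a,b,z:[.5748+np.cos(-.132)*a-np.sin(-.132)*b,.1362+np.sin(-.132)*a+np.cos(-.132)*b,z]
for m in((-.076,.069,.082),(-.076,-.069,.082),(.076,.069,.082),(.009,.009,.136),(-.009,.009,.136),(-.009,-.009,.136),(-.022,.022,.112)): print(m,*corner(b,np.array([P(*m)])))
```

```text
0.08509353783163306 [-0.08960934 -0.29279754  0.11259981] [-0.05249407  0.02505036 -0.02564192] [0.57472773 0.1361648  0.10814222]
(-0.076, 0.069, 0.082) [264.9 168.3] [264.9 168.3]
(-0.076, -0.069, 0.082) [294.2 156.8] [292.8 157.5]
(0.076, 0.069, 0.082) [225.9 155.6] [224.5 159.5]
(0.009, 0.009, 0.136) [256.4 138.8] [256.4 138.8]
(-0.009, 0.009, 0.136) [261.1 140.1] [263.5 142.8]
(-0.009, -0.009, 0.136) [265.  138.8] [263.5 142.8]
(-0.022, 0.022, 0.112) [261.3 149.9] [261.3 149.9]
```

Seated: the lid height works out at 60.3 mm, and the fingers are now clear. Next I lower around the collar and grip it.

send_rows:
  targets: "0 0 -0.02 0 0 0 1;0 0 -0.04 0 0 0 1;0 0 -0.06 0 0 0 1;0 0 -0.08 0 0 0 1;0 0 -0.095 0 0 0 1;0 0 -0.105 0 0 0 1;0 0 -0.112 0 0 0 1;0 0 -0.112 0 0 0 1;0 0 -0.112 0 0 0 1;0 0 -0.112 0 0 0 1"

```text
time_s: 22.3
eef_pos: [0.5749, 0.1362, 0.0803]
orientation: [0.067, 0.998, 0.0, 0.0]
contact_force: [-1.1, 0.4, 0.1]
grip_width: 0.0852
gripper_force: 0.0
```

send_rows:
  targets: "0 0 0 0 0 0 0.3;0 0 0 0 0 0 0.15;0 0 0 0 0 0 0;0 0 0 0 0 0 -0.3;0 0 0 0 0 0 -0.3;0 0 0 0 0 0 -0.3;0 0 0 0 0 0 -0.3;0 0 0 0 0 0 -0.3;0 0 0 0 0 0 -0.3;0 0 0 0 0 0 -0.3"

```text
time_s: 23.3
eef_pos: [0.575, 0.1362, 0.0806]
orientation: [0.067, 0.998, 0.0, 0.0]
contact_force: [-1.1, -0.7, 5.9]
grip_width: 0.0429
gripper_force: 62.0
```

send_rows:
  targets: "0 0 0.01 0 0 0 -0.3;0 0 0.025 0 0 0 -0.3;0 0 0.045 0 0 0 -0.3;0 0 0.07 0 0 0 -0.3;0 0 0.1 0 0 0 -0.3;0 0 0.13 0 0 0 -0.3;0 0 0.16 0 0 0 -0.3;0 0 0.19 0 0 0 -0.3;0 0 0.21 0 0 0 -0.3;0 0 0.22 0 0 0 -0.3"

```text
time_s: 24.3
eef_pos: [0.5749, 0.1362, 0.1358]
orientation: [0.067, 0.998, 0.0, 0.0]
contact_force: [0.2, -0.2, -2.2]
grip_width: 0.043
gripper_force: 61.3
```

send_rows:
  targets: "0 0 0.02 0 0 0 -0.3;0 0 0.05 0 0 0 -0.3;0 0 0.08 0 0 0 -0.3;0 0 0.11 0 0 0 -0.3;0 0 0.14 0 0 0 -0.3;0 0 0.165 0 0 0 -0.3;0 0 0.18 0 0 0 -0.3;0 0 0.18 0 0 0 -0.3;0 0 0.18 0 0 0 -0.3;0 0 0.18 0 0 0 -0.3"

```text
time_s: 25.3
eef_pos: [0.5746, 0.1361, 0.1798]
orientation: [0.067, 0.998, -0.0, -0.0]
contact_force: [-0.1, -0.7, -1.5]
grip_width: 0.0426
gripper_force: 61.3
```

Run:
```python
from h import *
cap('scene','s10');cap('top','t10');o=arm.observe();print(o['grip_width'],o['gripper_force'],o['contact_force'],o['moment'],o['eef_pos'],o['orientation'])
# brown knob left standing on inner lid: brown blobs in the scene picture, against predicted knob position
c=load('s10');P=proj(c,np.array([[.5748,.1362,.136],[.5748,.1362,.1],[.5748,.1362,.212],[.5748,.1362,.164]]));print(P.round(1).tolist())
h=cv2.cvtColor(c['img'],cv2.COLOR_RGB2HSV);m=((h[...,0]<14)&(h[...,1]>90)&(h[...,2]>40)&(h[...,2]<150)).astype(np.uint8)
m[:80]=0;m[210:]=0;m[:,:215]=0;m[:,310:]=0
n,_,st,ce=cv2.connectedComponentsWithStats(m)
for i in range(1,n):
    if st[i,4]>15: print(st[i],ce[i].round())
```

```text
0.042507784787217284 61.29824638366699 [ 0.81565995  0.22719916 -2.30052321] [ 0.01574657 -0.0130225   0.00934039] [0.57463956 0.13615046 0.17983548] [ 6.66141889e-02  9.97778770e-01 -3.00920069e-05 -2.72284422e-04]
[[260.7, 138.8], [260.3, 150.5], [261.6, 113.1], [261.0, 129.5]]
[251 113  21  14 165] [263. 120.]
[254 140  11  21 148] [260. 150.]
```

The held weight is about 2 N, which is the outer lid alone. The scene picture shows the knob still standing at its predicted seated place, about (260,140) at its top, with the collar held above it. I'll hand in.

```bash
python3 -c "
from h import *
print(ticket.finish_job())"
```

```text
the job is handed in; nothing more can be done
None
```

I handed the job in at about 25 s with the carton flat in the box, the inner lid seated and the outer lid held level about 10 cm above it; the hand-in gave no verdict, and the seating rests on force, height and camera readings.

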